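# Trip test of the laundry safety switch

## Task

Test the washing machine's safety switch: slide the shutter off its test button, press the button so that it drops the lever, then lift the lever back up until it stays fully home and slide the shutter fully shut over the button again (these last two in either order). Leave the neighbouring isolator box's knob, the bottle, the cup and the carton where they are.

Things in the scene. Friction and masses are not known exactly. Their poses are not given: they have to be found in the camera images.
- switch_box: White plastic box fixed to the counter, 160 (x) x 240 (y) x 70 mm high; origin at the centre of its underside, z up. All offsets below are in its frame: -x is its front. On its top: a shutter between two rails on the right half (y = -60 mm; rails at y = -101 and -19 mm, 8 mm wide, 16 mm high, along x) and a lever on the left half (y = +55 mm).
- shutter (a joint): Position of the shutter in m: 0 = shut (front end stop, covers the test button), 0.070 = fully open (rear end stop); it slides towards the box's +x. It stays where it is left; about 1.2 N moves it. Grey plate 70 (x) x 72 (y) x 4 mm, its top 86 mm above the counter; when shut it covers x = -78 to -8 mm.
- shutter_rib (a point): Top centre of the upright rib across the shutter, to push or pinch: 10 mm thick (x), 62 mm long (y), its top 110 mm above the counter (24 mm above the plate). Shut, it is at x = -66, y = -60 mm in the box's frame; fully open, at x = +4 mm. It moves with the shutter.
- test_button (a joint): Travel of the test button in m: 0 = out, 0.008 = fully pressed (down); springs back. Pressing takes 1 N at first and about 4 N to the bottom. From about 4 mm on it tips the lever over its dead centre, and the lever drops by itself within about a second.
- button_top (a point): Centre of the top of the black round test button, 32 mm in diameter, at x = -45, y = -60 mm and 80 mm above the counter when out. Hidden under the shutter at the start; free once the shutter is open by 60 mm or more.
- trip_lever (a joint): Angle of the lever in rad: 0 = home (upright, leaning 0.14 rad back to the box's +x, against its stop, held there by its own weight), 1.40 = dropped to the front (-x, 1.26 rad from vertical, i.e. lying 0.31 rad above level). Dead centre at 0.14: below it the lever falls home, above it it drops to the front. Lifting needs about 1.5 N at the bar.
- lever_bar (a point): Centre of the lever's black cross bar: a bar along the box's y, 64 mm long over its round ends, 16 mm in diameter, at the end of a 12 mm steel rod. Its centre moves on an arc of 135 mm radius about lever_hinge: home at x = +19, z = 196 mm; dropped at x = -129, z = 103 mm (box frame), 49 mm beyond the box's front face with free space below.
- lever_hinge (a point): Point on the lever's hinge axis, which runs along the box's y: at x = 0, y = +55 mm, 62 mm above the counter. Fixed.
- isolator: Another white box fixed to the counter, 100 x 100 x 60 mm, with a round black bar-grip knob 38 mm high on its top; not part of the job. Origin at the centre of its underside. Stands to the left or right of the switch box, 0.32 m or more away (centre to centre).
- isolator_knob (a joint): Angle of the isolator's knob in rad, 0 at the start; must not be turned.
- softener_bottle: Loose upright white bottle, 68 mm in diameter, 200 mm high; origin at the centre of its underside. Stands close beside the switch box, on either side.
- measuring_cup: Loose upright white cup, 72 mm in diameter, 90 mm high; origin at the centre of its underside. Stands close beside the switch box, on the other side from the bottle.
- tablet_carton: Loose cardboard carton lying in front of the switch box, 75 (x) x 110 (y) x 50 mm high; origin at the centre of its underside.

How it is judged:
By the outcome, as a careful person would: the job done as asked, in the order asked, and still so for the second after the job is handed in, with the robot touching nothing.
It also fails if it takes over 64 s, if anything falls off the work surface, if the arm or the gripper's body presses on something with over 40 N, if the wrist force passes 120 N, or if a joint passes its speed limit or range.

## Robot

A 6-joint arm with a two-finger parallel gripper is mounted at the origin on the work surface. World frame = base frame: x ahead of the robot, y to its left, z up, the work surface at z = 0. Lengths are in m, angles in degrees, forces in N, time in s.
With the tool pointing down it reaches from about 0.3 to 0.85 m from the base axis. Payload 5.4 kg.
Tool frame: the origin (TCP) lies on the centre line of the jaws, within the pads' length; the fingertips stand 22 mm ahead of it and the grasp point (between the pads) lies 3 mm ahead of it (bot.finger_overhang is the distance from the TCP to the fingertips, in m); z points along the fingers, y is the direction in which the jaws open and shut (so a half turn about z gives the same grasp; the last joint's range is limited). The gripper opens to 85 mm and grips with 20 to 120 N. Pads are 22 mm wide; open, the fingers measure 114 mm over their backs; the gripper's body (76 mm by 85 mm) begins 54 mm behind the grasp point. The pads swing forward as they close: fully open they stand 13 mm farther back than shut.
Start: joints at [-12.038, 9.076, 91.501, -0, 79.423, -12.038], TCP at [0.575, -0, 0.253] pointing down, gripper open.
Joint ranges: [-166.64, 166.64], [-54.1, 131.32], [10.49, 154.53], [-73.88, 253.88], [9.74, 151.15], [-171.62, 171.62]. Speed limits (degrees/s): [147.25, 147.25, 180, 180, 180, 180].

## Interface

Orientations are given as [roll, pitch, yaw] about the fixed x, y, z axes, in that order (R = Rz(yaw) Ry(pitch) Rx(roll)).
In Python, from bench import bot gives the robot as it stands.
- The arm moves only by the tool apply_moves, never from a script. Its argument "targets" is a list that holds one entry, the list of rows, each a list of 7 numbers: the turn, a rotation vector about the tool's x, y, z in degrees, then the shift along the tool's x, y, z in m, then the gripper's target within -1 to 1 (shut at 1, half-way at 0, fully open at -1). A call has 1 to 12 rows; each row is the pose to reach, as a shift and turn from the pose commanded when the call began, along the tool's axes at that moment; what a row does not reach only later rows make up. A row lasts 1/12 s, in which the tool goes at most 41.7 mm and 7.16 degrees, less where a joint would pass 70% of its speed; a pose out of reach is approached as far as the arm can. A call with a gripper value outside its range is refused whole. The fingers move at their own pace and stop on an object; the grip force is fixed at half the most. Time passes only in rows, so rows that repeat a pose let the fingers close. It gives the time, the measured TCP pose, the force and the opening at its end, in the units of the state.
- bot.read_state(): the state, without advancing time (a new reading comes with each control period).
- bot.capture(name): name is "scene" or "side" or "wrist"; returns a dict with "image" (420x560x3 uint8, red, green, blue), "range_z" (420x560 float32, m along the optical axis (not along the pixel's ray), 0 where there is no reading), "camera_matrix" (3x3 intrinsics, pixels), "rvec" (rotation vector, rad) and "tvec" (3), from world to camera coordinates, as OpenCV has them; the wrist camera has in their place "mount" (4x4, takes a point from camera to tool coordinates, whose origin is the TCP and whose axes are the flange's). Camera axes: x right, y down, z forward; pixel columns grow to the right and rows downward; lengths in m; the calibration is good to about 2 mm. A picture is of the moment at which its call begins: read the wrist's pose just before it.
- bot.sign_off(): hands the job in, once; it reports no verdict.
The state is a dict: "t": time; "joint_pos": joint angles; "joint_vel": joint speeds; "joint_efforts": joint torques, N m; "tool_pos": TCP position; "ee_rot": TCP orientation; "contact_force": force on the tool from outside, world axes, zero at the start; "moment": the same for the moment, N m; "finger_gap": opening from 0.0 (shut) to 1.0 (fully open).
Only numpy, scipy, OpenCV 4.12 (cv2) and the standard library are available. Lean on these libraries where they do the work, as an engineer would, in place of code of your own. Each camera call takes 0.05 s, during which the arm holds its last target. There are 200 camera calls.

## Working session

There is one attempt and no reset: what is moved stays moved. The work goes in short steps, Python scripts to look and compute and a tool call to move; the robot and the scene stay as the last step left them, time stands still between calls to the robot, and variables do not carry over. Pictures are saved under pics/ and viewed, about 8 in all and at most 12, crops included, and the job is handed in when it is done.

Besides the shell and the picture viewer there is one more tool, called in YAML: its name, and indented under it one key for each argument. apply_moves: Moves the arm, as the interface text tells. Its arguments: {"type":"object","properties":{"targets":{"type":"array"}},"required":["targets"]}

```bash
mkdir -p pics; ls; cat > h.py <<'E'
import numpy as np, cv2
from bench import bot
def cloud(c):
    K=c["camera_matrix"];Z=c["range_z"];h,w=Z.shape
    u,v=np.meshgrid(np.arange(w),np.arange(h))
    P=np.stack([(u-K[0,2])/K[0,0]*Z,(v-K[1,2])/K[1,1]*Z,Z],-1)
    R=cv2.Rodrigues(np.array(c["rvec"],float))[0]
    W=(P-np.array(c["tvec"]).ravel())@R
    W[Z<=0]=np.nan
    return W
def save(c,n): cv2.imwrite(f"pics/{n}.png",c["image"][...,::-1])
E
python3 - <<'E'
from h import *
print(bot.read_state(),bot.finger_overhang)
ims=[]
for n in("scene","side"):
    c=bot.capture(n);np.savez(n+".npz",**c);save(c,n)
    W=cloud(c);print(n,(-cv2.Rodrigues(np.array(c["rvec"],float))[0].T@np.array(c["tvec"]).ravel()))
    for v in range(100,420,60):print([tuple(np.round(W[v,u],3).tolist()) for u in range(40,560,120)])
E
```

```text
pics
{'t': 0.0, 'joint_pos': array([-1.20365615e+01,  9.11443555e+00,  9.15728553e+01, -4.64234381e-05,
        7.94243733e+01, -1.20383160e+01]), 'joint_vel': array([-0.13585976,  0.09047332, -0.09994669,  0.0164902 ,  0.12619622,
        0.03758206]), 'joint_efforts': array([ 1.96016467e-04, -3.96006632e+01, -3.31426942e+01, -2.07608541e-04,
        8.36965773e-03, -3.09808388e-05]), 'tool_pos': array([5.74429013e-01, 1.13237037e-04, 2.52293408e-01]), 'ee_rot': array([-1.79890782e+02, -2.32446874e-02,  9.00017409e+01]), 'contact_force': array([ 0.03998862,  0.19602628, -0.38264187]), 'moment': array([ 0.00298022, -0.05944609,  0.01628042]), 'finger_gap': 0.9992920359586978} 0.022
scene [ 1.11828231 -0.07452863  1.01363066]
[(-0.029, -0.686, 0.0), (0.011, -0.325, 0.0), (0.611, -0.022, 0.531), (0.092, 0.396, 0.0), (0.133, 0.755, 0.0)]
[(0.211, -0.646, -0.0), (0.249, -0.317, 0.002), (0.605, -0.022, 0.39), (0.322, 0.337, 0.001), (0.357, 0.666, -0.001)]
[(0.413, -0.611, 0.003), (0.461, -0.306, 0.024), (0.567, -0.019, 0.14), (0.513, 0.289, 0.002), (0.545, 0.589, 0.0)]
[(0.582, -0.583, 0.
[... 391 characters left out ...]
378), (0.407, 1.132, -0.098), (0.774, 0.703, 0.035), (2.08, 1.994, -0.755), (2.428, 1.306, -0.502)]
[(0.066, 0.001, 0.346), (0.319, 0.499, 0.003), (0.528, -0.007, 0.255), (1.699, 1.311, -0.754), (2.327, 1.081, -0.75)]
[(0.042, -0.049, 0.25), (0.272, 0.207, 0.001), (0.517, -0.036, 0.117), (0.858, 0.002, 0.001), (1.971, 0.633, -0.754)]
[(0.01, -0.065, 0.122), (0.236, -0.014, 0.002), (0.482, -0.135, 0.034), (0.748, -0.194, 0.003), (1.699, 0.292, -0.752)]
[(-0.02, -0.108, 0.002), (0.209, -0.187, 0.002), (0.424, -0.304, 0.051), (0.624, -0.397, 0.077), (0.893, -0.421, -0.002)]
[(-0.019, -0.253, 0.002), (0.187, -0.321, -0.002), (0.391, -0.397, 0.005), (0.596, -0.466, 0.002), (0.801, -0.536, 0.001)]
```

View pics/scene.png

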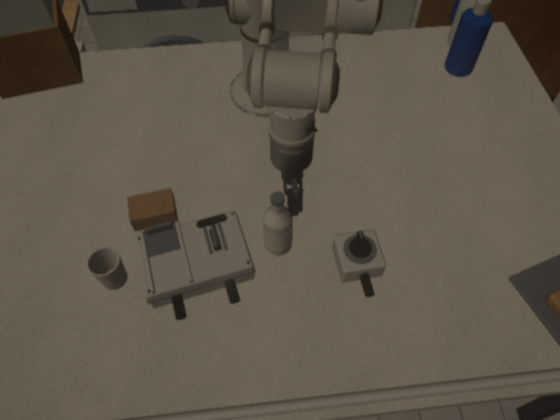

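View pics/side.png

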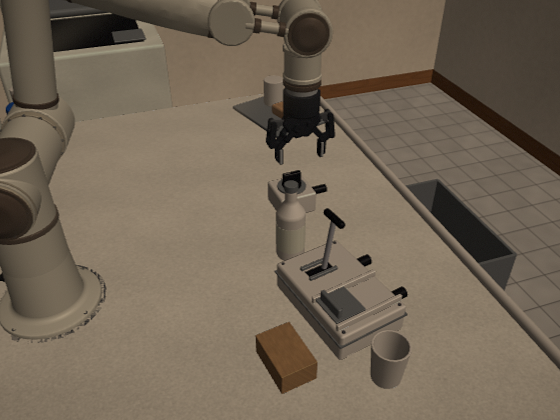

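The scene view shows the switch box at about (195,255), with its front facing the robot. The shutter is at (160,240), the lever bar at (212,220), and the bottle at (278,225) on the left. The cup is at (107,268) on the right, the carton at (152,209) and the isolator at (358,255). The side view agrees. Next I measure the box.

```bash
python3 - <<'E'
from h import *
for n in("scene","side"):
    c=dict(np.load(n+".npz"));W=cloud(c)
    x,y,z=W[...,0],W[...,1],W[...,2]
    reg=(x>.4)&(x<.75)&(y>-.42)&(y<-.02)
    m=reg&(z>.062)&(z<.078)
    k,lab,st,ce=cv2.connectedComponentsWithStats(m.astype(np.uint8))
    m=reg&(z>.055)&(z<.12)
    mm=cv2.morphologyEx(m.astype(np.uint8),cv2.MORPH_OPEN,np.ones((3,3)))
    k,lab,st,ce=cv2.connectedComponentsWithStats(mm)
    for i in range(1,k):
        if st[i,4]<60: continue
        s=lab==i;p=W[s]
        r=cv2.minAreaRect(p[:,:2].astype(np.float32)*1000);print(n,st[i],np.round(r[0],1),np.round(r[1],1),r[2],np.median(p[:,2]))
    for lo,hi,nm in((.098,.118,'rib?'),(.185,.215,'bar'),(.14,.18,'mid')):
        s=reg&(z>lo)&(z<hi);
        k,lab,st,ce=cv2.connectedComponentsWithStats(s.astype(np.uint8))
        for i in range(1,k):
            if st[i,4]<8: continue
            p=W[lab==i];r=cv2.minAreaRect(p[:,:2].astype(np.float32)*1000)
            print(n,nm,st[i],np.round(r[0],1),np.round(r[1],1),round(r[2],1),np.round(p[:,2].max(),3),c["image"][lab==i].mean(0).round())
    m=reg&(z>.064)&(z<.076)
    im=cv2.resize(c["image"][150:340,60:330] if n=="scene" else c["image"][190:400,240:430],None,fx=3,fy=2.8 if n=="side" else 3)
    save({"image":im},n+"crop")
E
```

```text
scene [ 136  210  118   89 6710] [ 580.9 -219.3] [162.8 240.7] 11.993520736694336 0.0712539646458046
scene [263 224  18  21 251] [567.1 -42.7] [50.6 14.1] 49.48621368408203 0.09076983705590899
scene [ 98 247  25  34 390] [ 596.7 -397.3] [72.  44.9] 0.40497109293937683 0.0783513212635301
scene rib? [144 221  29  13 179] [ 531.5 -290.9] [12.1 62.1] 13.4 0.114 [52. 48. 43.]
scene rib? [263 223  18  13  81] [568.8 -41. ] [45.8 11.1] 54.0 0.118 [85. 78. 68.]
scene rib? [213 237   5   5  17] [ 580.4 -164.7] [11.   4.2] 77.6 0.117 [53. 49. 45.]
scene bar [270 191  10  16 122] [546.9 -29.2] [18. 31.] 89.7 0.204 [64. 61. 55.]
scene bar [196 214  31  14 242] [ 589.  -161.4] [17.1 62.6] 8.9 0.208 [43. 38. 33.]
scene mid [267 204  13  18 167] [553.9 -35.3] [42.7 21.2] 32.5 0.18 [97. 89. 78.]
scene mid [210 224   7  10  46] [ 585.7 -162.8] [12.9  9.8] 88.6 0.179 [57. 53. 48.]
side [277 219  29  26 620] [541.7 -45.6] [29.6 65.7] 75.65177154541016 0.08775619519975976
side [ 277  241  129  102 6942] [ 580.5 -220.2] [161.4 242.8] 11.7293062210083 0.07170064386065735
side [371 330  40  33 656] [ 596.4 -397.4] [70.7 45.1] 0.04970572516322136 0.07708432359479872
side rib? [277 217  29  15 200] [541.1 -44.8] [31.1 64. ] 73.5 0.118 [97. 86. 74.]
side rib? [324 251   7   9  46] [ 573.6 -168.5] [ 9.2 12.5] 52.3 0.118 [78. 72. 67.]
side rib? [321 290  22  25 208] [ 531.3 -292.3] [12.1 64.7] 12.7 0.114 [54. 52. 48.]
side bar [285 181  14  13 135] [546.8 -30.9] [21.7 30.4] 89.9 0.205 [59. 56. 52.]
side bar [324 208  22  21 209] [ 587.3 -163. ] [17.2 63.7] 12.5 0.207 [22. 20. 18.]
side mid [281 192  21  21 278] [545.8 -35.8] [30.4 47.1] 87.5 0.18 [118. 105.  91.]
side mid [327 226   9  17  95] [ 581.5 -166.9] [12.3 14.9] 63.2 0.18 [79. 72. 67.]
```

View pics/scenecrop.png

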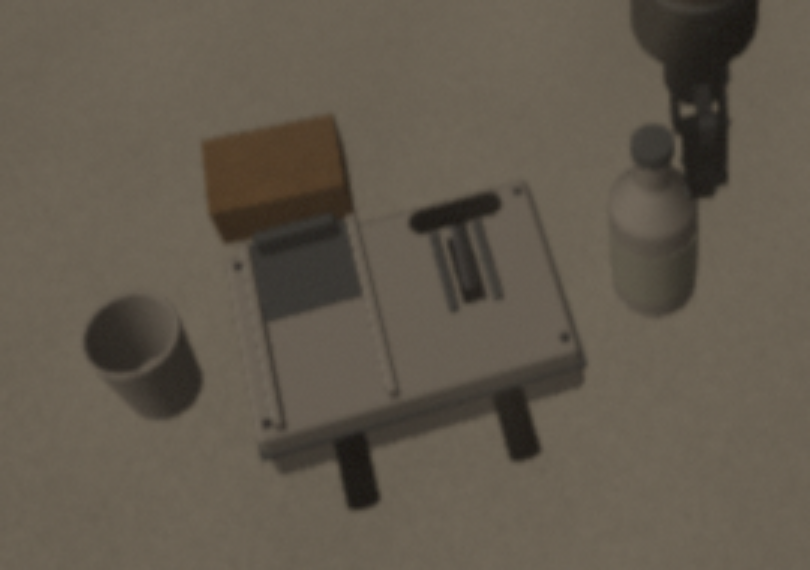

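Box centre is (0.581, -0.220) with yaw about 11.9°. The rib and bar positions predicted from it match the measured ones to within about 3 mm. I move above and in front of the rib with the fingers shut.

apply_moves:
  targets:
    - [[0, 0, 0, 0, 0, -0.03, 1], [0, 0, -6, -0.03, -0.01, -0.05, 1], [0, 0, -12, -0.298, -0.075, -0.05, 1], [0, 0, -12, -0.298, -0.075, -0.05, 1], [0, 0, -12, -0.298, -0.075, -0.05, 1], [0, 0, -12, -0.298, -0.075, -0.05, 1], [0, 0, -12, -0.298, -0.075, -0.05, 1], [0, 0, -12, -0.298, -0.075, -0.05, 1], [0, 0, -12, -0.298, -0.075, -0.05, 1], [0, 0, -12, -0.298, -0.075, -0.05, 1], [0, 0, -12, -0.298, -0.075, 0, 1], [0, 0, -12, -0.298, -0.075, 0.04, 1]]

```text
t: 1.1
tool_pos: [0.5014, -0.2996, 0.2218]
ee_rot: [179.7, 0.3, 101.9]
contact_force: [0.0, -0.5, -0.7]
finger_gap: 0.0
```

```bash
cat >> h.py <<'E'
BC=np.array([.5807,-.2198]);YA=np.radians(11.9)
def box(p):
    d=np.array(p[:2])-BC;c,s=np.cos(YA),np.sin(YA)
    return np.round([1000*(c*d[0]+s*d[1]),1000*(-s*d[0]+c*d[1]),1000*p[2]],1)
def st():
    s=bot.read_state();print('t',round(s['t'],2),'box mm',box(s['tool_pos']),'rot',s['ee_rot'].round(1),'F',s['contact_force'].round(1),'gap',round(s['finger_gap'],3),'J',s['joint_pos'].round(0))
E
python3 - <<'E'
from h import *
st();c=bot.capture("wrist");save(c,"w1");print(c["mount"].round(3))
E
```

```text
t 1.1 box mm [-94.1 -61.7 221.8] rot [179.7   0.3 101.9] F [ 0.  -0.5 -0.7] gap 0.0 J [-43.  12.  92.   0.  76. -55.]
[[-0.001 -0.964 -0.265  0.065]
 [ 1.    -0.001  0.    -0.001]
 [-0.    -0.265  0.964 -0.12 ]
 [ 0.     0.     0.     1.   ]]
```

View pics/w1.png

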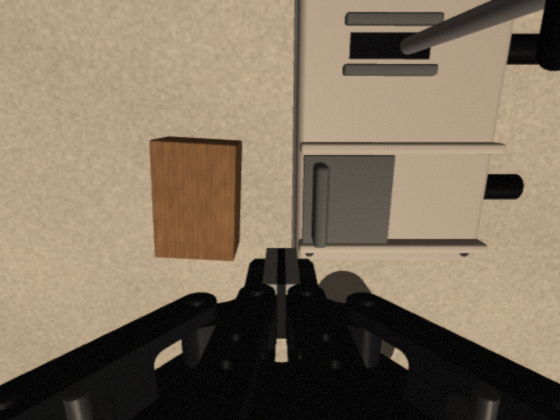

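The wrist view confirms the alignment: rib at about (321,205), box edges parallel to the picture, carton at (197,198). The fingers at (281,262) are in front of the rib. I lower them and push.

apply_moves:
  targets:
    - [[0, 0, 0, 0, 0, 0.03, 1], [0, 0, 0, 0, 0, 0.06, 1], [0, 0, 0, 0, 0, 0.085, 1], [0, 0, 0, 0, 0, 0.097, 1], [0, 0, 0, 0, 0, 0.098, 1], [0, 0, 0, 0, 0, 0.098, 1]]

```text
t: 1.65
tool_pos: [0.5002, -0.2977, 0.1225]
ee_rot: [-180.0, -0.0, 102.0]
contact_force: [0.6, 0.1, -0.2]
finger_gap: 0.001
```

apply_moves:
  targets:
    - [[0, 0, 0, 0, 0.01, 0, 1], [0, 0, 0, 0, 0.018, 0, 1], [0, 0, 0, 0, 0.025, 0, 1], [0, 0, 0, 0, 0.032, 0, 1], [0, 0, 0, 0, 0.039, 0, 1], [0, 0, 0, 0, 0.046, 0, 1], [0, 0, 0, 0, 0.053, 0, 1], [0, 0, 0, 0, 0.06, 0, 1], [0, 0, 0, 0, 0.066, 0, 1], [0, 0, 0, 0, 0.07, 0, 1], [0, 0, 0, 0, 0.07, 0, 1], [0, 0, 0, 0, 0.07, 0, 1]]

```text
t: 2.65
tool_pos: [0.5684, -0.283, 0.1214]
ee_rot: [-180.0, -0.1, 102.0]
contact_force: [-0.6, -0.8, -0.2]
finger_gap: -0.0
```

```bash
python3 - <<'E'
from h import *
st();c=bot.capture("wrist");save(c,"w2")
E
```

```text
t 2.65 box mm [-25.  -59.3 121.4] rot [-1.80e+02 -1.00e-01  1.02e+02] F [-0.6 -0.8 -0.2] gap -0.0 J [-37.  25.  88.   0.  68. -49.]
```

View pics/w2.png

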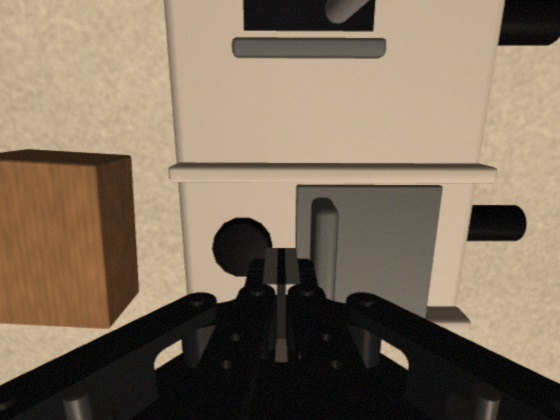

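The button at (242,247) is uncovered and the plate's front edge is at x≈297, so it is about 60 mm open. I nudge it a few mm further.

apply_moves:
  targets:
    - [[0, 0, 0, 0, 0.002, 0, 1], [0, 0, 0, 0, 0.004, 0, 1], [0, 0, 0, 0, 0.006, 0, 1], [0, 0, 0, 0, 0.006, 0, 1]]

```text
t: 3.03
tool_pos: [0.5744, -0.282, 0.1218]
ee_rot: [-180.0, -0.0, 102.0]
contact_force: [-1.2, -0.9, 0.1]
finger_gap: 0.001
```

```bash
python3 - <<'E'
from h import *
st()
for n in("scene","side"):
    W=cloud(bot.capture(n));x,y,z=[W[...,i] for i in range(3)]
    c,s=np.cos(YA),np.sin(YA);dx,dy=x-BC[0],y-BC[1];bx=(c*dx+s*dy)*1000;by=(-s*dx+c*dy)*1000
    m=(bx>-80)&(bx<79)&(by>-92)&(by<-28)
    p=m&(z>.080)&(z<.092);print(n,p.sum(),np.percentile(bx[p],[1,5,95,99]).round())
E
```

```text
t 3.03 box mm [-19.  -59.6 121.8] rot [-180.   -0.  102.] F [-1.2 -0.9  0.1] gap 0.001 J [-37.  26.  87.   0.  68. -49.]
scene 722 [-43.   3.  56.  58.]
side 657 [-57. -50.  55.  58.]
```

Shutter is open about 66 mm. I move over the button and press.

apply_moves:
  targets:
    - [[0, 0, 0, 0, -0.015, -0.003, 1], [0, 0, 0, 0, -0.026, -0.003, 1], [0, 0, 0, 0, -0.026, 0.005, 1], [0, 0, 0, 0, -0.026, 0.012, 1], [0, 0, 0, 0, -0.026, 0.018, 1], [0, 0, 0, 0, -0.026, 0.021, 1], [0, 0, 0, 0, -0.026, 0.023, 1], [0, 0, 0, 0, -0.026, 0.025, 1], [0, 0, 0, 0, -0.026, 0.026, 1], [0, 0, 0, 0, -0.026, 0.026, 1], [0, 0, 0, 0, -0.026, 0.026, 1]]

```text
t: 4.05
tool_pos: [0.549, -0.2874, 0.0961]
ee_rot: [180.0, -0.0, 102.0]
contact_force: [-0.1, 2.0, 2.4]
finger_gap: -0.001
```

```bash
python3 - <<'E'
from h import *
st();c=bot.capture("side");save({"image":cv2.resize(c["image"][150:400,200:480],None,fx=2,fy=2)},"s2")
E
```

```text
t 4.05 box mm [-44.9 -59.6  96.1] rot [180.  -0. 102.] F [-0.1  2.   2.4] gap -0.001 J [-39.  25.  91.   0.  64. -51.]
```

View pics/s2.png

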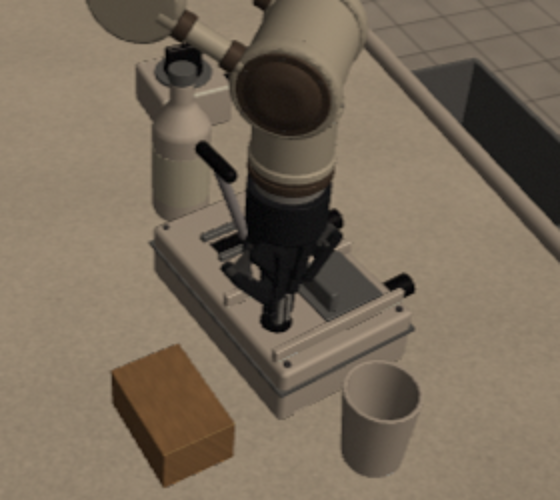

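The fingers are on the button at (278,322), and the lever at (217,160) already leans forward as it drops. I hold, then raise.

apply_moves:
  targets:
    - [[0, 0, 0, 0, 0, 0.001, 1], [0, 0, 0, 0, 0, 0.001, 1], [0, 0, 0, 0, 0, 0.001, 1], [0, 0, 0, 0, 0, 0, 1], [0, 0, 0, 0, 0, -0.01, 1], [0, 0, 0, 0, 0, -0.03, 1], [0, 0, 0, 0, 0, -0.06, 1], [0, 0, 0, 0, 0, -0.09, 1], [0, 0, 0, 0, 0, -0.12, 1], [0, 0, 0, 0, 0, -0.15, 1]]

```text
t: 4.93
tool_pos: [0.5486, -0.2877, 0.2478]
ee_rot: [-180.0, 0.0, 102.0]
contact_force: [0.5, -0.7, -0.8]
finger_gap: -0.005
```

```bash
python3 - <<'E'
from h import *
st()
c,s=np.cos(YA),np.sin(YA)
for n in("scene","side"):
    cc=bot.capture(n);W=cloud(cc);x,y,z=[W[...,i] for i in range(3)]
    dx,dy=x-BC[0],y-BC[1];bx=(c*dx+s*dy)*1000;by=(-s*dx+c*dy)*1000
    m=(bx>-150)&(bx<-100)&(by>10)&(by<100)&(z>.08)
    print(n,'bar',m.sum(),[np.percentile(a[m],[2,50,98]).round(3) for a in(bx,by,z)] if m.sum() else '')
    m=(bx>-190)&(bx<-85)&(by<60)&(by>-150)&(z>.04)&(z<.055)
    print('carton',[np.percentile(a[m],[1,99]).round() for a in(bx,by)])
E
```

```text
t 4.93 box mm [-45.4 -59.9 247.8] rot [-180.    0.  102.] F [ 0.5 -0.7 -0.8] gap -0.005 J [-39.  16.  84.  -0.  80. -51.]
scene bar 1379 [array([-148.078, -121.847, -100.689]), array([19.421, 44.768, 98.742]), array([0.102, 0.576, 0.598])]
carton [array([-189., -132.]), array([-126.,  -17.])]
side bar 877 [array([-149.463, -130.513, -101.044]), array([20.229, 47.789, 85.338]), array([0.101, 0.598, 0.618])]
carton [array([-190., -134.]), array([-128.,  -19.])]
```

The bar is at z≈0.10 in front of the box, so the lever has dropped. I move to the front of it and tilt the tool forward by 40°.

apply_moves:
  targets:
    - [[0, 0, 0, 0.02, -0.04, 0, 1], [0, 0, 0, 0.04, -0.08, 0, 1], [0, 0, 0, 0.07, -0.11, 0, 1], [-7, 0, 0, 0.1, -0.14, 0, 1], [-14, 0, 0, 0.115, -0.155, 0, 1], [-21, 0, 0, 0.115, -0.155, 0.02, 1], [-28, 0, 0, 0.115, -0.155, 0.04, 1], [-35, 0, 0, 0.115, -0.155, 0.058, 1], [-40, 0, 0, 0.115, -0.155, 0.058, 1], [-40, 0, 0, 0.115, -0.155, 0.058, 1], [-40, 0, 0, 0.115, -0.155, 0.058, 1]]

```text
t: 5.95
tool_pos: [0.3723, -0.208, 0.1872]
ee_rot: [140.2, -0.1, 101.8]
contact_force: [0.5, -0.2, 1.2]
finger_gap: 0.0
```

```bash
python3 - <<'E'
from h import *
st()
c=bot.capture("side");save({"image":cv2.resize(c["image"][150:400,200:480],None,fx=2,fy=2)},"s3")
E
```

```text
t 5.95 box mm [-201.5   54.5  187.2] rot [ 1.402e+02 -1.000e-01  1.018e+02] F [ 0.5 -0.2  1.2] gap 0.0 J [ -74.  -27.  139.   43.   71. -101.]
```

View pics/s3.png

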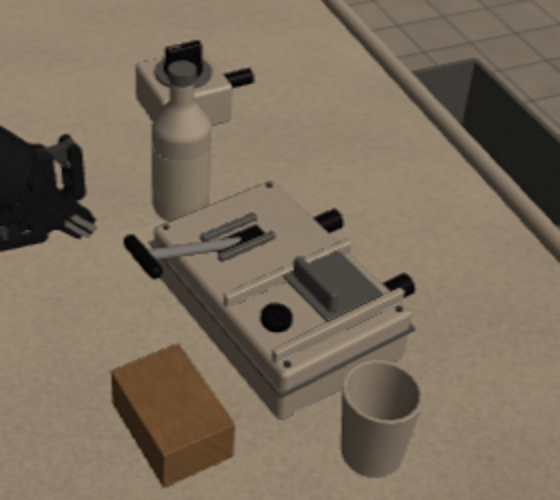

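The tilt is reached with joints in range. The picture shows the lever dropped (bar at (142,255)), the button free at (277,317) and the shutter open. I slide the finger under the bar.

apply_moves:
  targets:
    - [[0, 0, 0, 0, -0.032, 0, 1], [0, 0, 0, 0, -0.032, 0.03, 1], [0, 0, 0, 0, -0.032, 0.06, 1], [0, 0, 0, 0, -0.032, 0.085, 1], [0, 0, 0, 0, -0.032, 0.1, 1], [0, 0, 0, 0, -0.032, 0.1, 1], [0, 0, 0, 0, -0.032, 0.1, 1]]

```text
t: 6.58
tool_pos: [0.4135, -0.1985, 0.0915]
ee_rot: [140.1, 0.0, 102.3]
contact_force: [0.4, 0.0, 0.2]
finger_gap: -0.001
```

```bash
python3 - <<'E'
from h import *
st()
s=bot.read_state();p=box(s['tool_pos']);p0=p[[0,2]]
t0=np.radians(40);n0=np.array([np.cos(t0),np.sin(t0)]);z0=np.array([np.sin(t0),-np.cos(t0)])
for phi in np.linspace(1.26,-.1,14):
    ta=t0*max(phi,0)/1.26;n=np.array([np.cos(ta),np.sin(ta)]);t=np.array([np.sin(ta),-np.cos(ta)])
    T=np.array([-135*np.sin(phi),62+135*np.cos(phi)])-22*n-10*t
    d=T-p0;print(round(phi,2),'rot',round(40-np.degrees(ta),1),'y',round(d@n0/1000,4),'z',round(d@z0/1000,4),T.round())
E
```

```text
t 6.58 box mm [-159.2   55.3   91.5] rot [140.1   0.  102.3] F [0.4 0.  0.2] gap -0.001 J [ -66.   -8.  138.   51.   54. -112.]
1.26 rot 0.0 y 0.0091 z 0.0007 [-152.   97.]
1.16 rot 3.3 y 0.022 z -0.0075 [-147.  111.]
1.05 rot 6.6 y 0.0357 z -0.0142 [-141.  125.]
0.95 rot 10.0 y 0.0499 z -0.0196 [-134.  139.]
0.84 rot 13.3 y 0.0646 z -0.0235 [-125.  151.]
0.74 rot 16.6 y 0.0795 z -0.0258 [-115.  162.]
0.63 rot 19.9 y 0.0946 z -0.0267 [-104.  173.]
0.53 rot 23.2 y 0.1096 z -0.026 [-92. 182.]
0.42 rot 26.6 y 0.1245 z -0.0238 [-79. 190.]
0.32 rot 29.9 y 0.1389 z -0.0201 [-66. 196.]
0.21 rot 33.2 y 0.1529 z -0.015 [-52. 201.]
0.11 rot 36.5 y 0.1663 z -0.0085 [-37. 205.]
0.0 rot 39.9 y 0.1788 z -0.0007 [-23. 207.]
-0.1 rot 40.0 y 0.1892 z 0.0089 [ -9. 206.]
```

apply_moves:
  targets:
    - [[0, 0, 0, 0, 0.009, 0.001, 1], [2, 0, 0, 0, 0.016, -0.004, 1], [3.5, 0, 0, 0, 0.022, -0.008, 1], [5, 0, 0, 0, 0.029, -0.011, 1], [6.5, 0, 0, 0, 0.036, -0.014, 1], [8.5, 0, 0, 0, 0.043, -0.017, 1], [10, 0, 0, 0, 0.05, -0.02, 1], [13, 0, 0, 0, 0.064, -0.023, 1], [16.5, 0, 0, 0, 0.079, -0.026, 1], [20, 0, 0, 0, 0.095, -0.027, 1], [20, 0, 0, 0, 0.095, -0.027, 1], [20, 0, 0, 0, 0.095, -0.027, 1]]

```text
t: 7.58
tool_pos: [0.4679, -0.1882, 0.1752]
ee_rot: [159.9, 0.3, 102.2]
contact_force: [-0.9, -0.9, 0.0]
finger_gap: -0.001
```

```bash
cat >> h.py <<'E'
def look():
    c,s=np.cos(YA),np.sin(YA)
    for n in("scene","side"):
        cc=bot.capture(n);W=cloud(cc);x,y,z=[W[...,i] for i in range(3)]
        dx,dy=x-BC[0],y-BC[1];bx=(c*dx+s*dy)*1000;by=(-s*dx+c*dy)*1000
        for lab,m in(('bar',(bx>-160)&(bx<60)&(abs(by-55)<36)&(z>.1)&(z<.215)&(cc["image"].max(-1)<60)),
                     ('plate',(bx>-80)&(bx<79)&(by>-92)&(by<-28)&(z>.081)&(z<.092)),('rib',(bx>-80)&(bx<79)&(by>-92)&(by<-28)&(z>.1)&(z<.117))):
            if m.sum()>5: print(n,lab,m.sum(),[np.percentile(a[m],[2,50,98]).round(3).tolist() for a in(bx,by,z)])
        save({"image":cv2.resize(cc["image"][150:400,200:480],None,fx=2,fy=2) if n=="side" else cc["image"]},"last_"+n)
E
python3 - <<'E'
from h import *
st();look()
s=bot.read_state();p=box(s['tool_pos']);p0=p[[0,2]]
t0=np.radians(20);n0=np.array([np.cos(t0),np.sin(t0)]);z0=np.array([np.sin(t0),-np.cos(t0)])
for phi in np.linspace(.63,-.1,8):
    ta=np.radians(40)*max(phi,0)/1.26;n=np.array([np.cos(ta),np.sin(ta)]);t=np.array([np.sin(ta),-np.cos(ta)])
    T=np.array([-135*np.sin(phi),62+135*np.cos(phi)])-22*n-10*t
    d=T-p0;print(round(phi,2),'rot',round(20-np.degrees(ta),1),'y',round(d@n0/1000,4),'z',round(d@z0/1000,4),T.round())
E
```

```text
t 7.58 box mm [-103.9   54.2  175.2] rot [159.9   0.3 102.2] F [-0.9 -0.9  0. ] gap -0.001 J [-45.  -8. 120.  20.  58. -67.]
scene bar 261 [[-98.138, -77.241, -70.033], [28.708, 54.711, 82.022], [0.169, 0.179, 0.214]]
scene plate 766 [[-50.853, 28.004, 57.007], [-90.684, -59.887, -29.437], [0.082, 0.086, 0.09]]
scene rib 171 [[-5.027, 2.592, 5.52], [-88.041, -58.866, -29.539], [0.1, 0.109, 0.113]]
side bar 561 [[-156.505, -108.489, -75.574], [25.349, 45.555, 64.744], [0.159, 0.195, 0.214]]
side plate 692 [[-52.924, 27.979, 56.852], [-91.211, -63.352, -29.883], [0.081, 0.087, 0.091]]
side rib 198 [[-6.07, -2.914, 4.965], [-90.629, -63.458, -31.507], [0.1, 0.109, 0.113]]
0.63 rot 0.0 y 0.0022 z 0.0002 [-104.  173.]
0.53 rot 3.3 y 0.0166 z -0.0042 [-92. 182.]
0.42 rot 6.6 y 0.0312 z -0.0072 [-79. 190.]
0.32 rot 9.9 y 0.046 z -0.0086 [-66. 196.]
0.21 rot 13.2 y 0.0609 z -0.0086 [-52. 201.]
0.11 rot 16.6 y 0.0756 z -0.007 [-37. 205.]
0.0 rot 19.9 y 0.09 z -0.004 [-23. 207.]
-0.1 rot 20.0 y 0.103 z 0.0014 [ -9. 206.]
```

View pics/last_side.png

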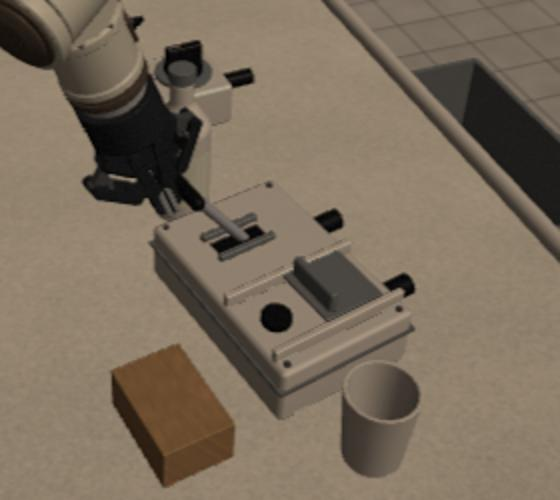

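The finger carries the bar, at (188,190), halfway up. I continue over dead centre.

apply_moves:
  targets:
    - [[3, 0, 0, 0, 0.016, -0.004, 1], [7, 0, 0, 0, 0.031, -0.007, 1], [10, 0, 0, 0, 0.046, -0.008, 1], [13, 0, 0, 0, 0.06, -0.008, 1], [16.5, 0, 0, 0, 0.073, -0.007, 1], [18, 0, 0, 0, 0.082, -0.005, 1], [20, 0, 0, 0, 0.09, -0.003, 1], [20, 0, 0, 0, 0.096, -0.001, 1], [20, 0, 0, 0, 0.102, 0.001, 1], [20, 0, 0, 0, 0.105, 0.002, 1], [20, 0, 0, 0, 0.105, 0.002, 1], [20, 0, 0, 0, 0.105, 0.002, 1]]

```text
t: 8.68
tool_pos: [0.563, -0.1671, 0.2063]
ee_rot: [-180.0, -0.0, 102.0]
contact_force: [-0.9, 0.8, -0.8]
finger_gap: -0.002
```

```bash
python3 - <<'E'
from h import *
st();look()
E
```

```text
t 8.68 box mm [ -6.5  55.2 206.3] rot [-180.   -0.  102.] F [-0.9  0.8 -0.8] gap -0.002 J [-28.  13.  92.   0.  75. -40.]
scene bar 294 [[6.402, 21.269, 27.113], [27.821, 55.668, 82.794], [0.112, 0.2, 0.205]]
scene plate 753 [[-48.194, 27.987, 57.596], [-90.959, -60.352, -29.599], [0.082, 0.086, 0.09]]
scene rib 168 [[-5.471, 2.688, 6.061], [-88.249, -59.266, -29.578], [0.101, 0.109, 0.113]]
side bar 235 [[-18.636, 9.171, 21.513], [24.077, 48.318, 61.133], [0.112, 0.201, 0.214]]
side plate 690 [[-52.266, 28.601, 56.753], [-91.065, -63.405, -30.159], [0.081, 0.087, 0.091]]
side rib 193 [[-5.672, -2.707, 4.741], [-91.227, -63.302, -30.877], [0.101, 0.109, 0.113]]
```

Bar's rear edge is at x=27 mm, so the bar is at 19 mm: home. I retreat, rise and go behind the rib.

apply_moves:
  targets:
    - [[0, 0, 0, 0, -0.02, 0, 1], [0, 0, 0, 0, -0.05, 0, 1], [0, 0, 0, 0, -0.05, -0.035, 1], [0, 0, 0, 0, -0.05, -0.06, 1], [0, 0, 0, -0.04, -0.05, -0.06, 1], [0, 0, 0, -0.08, -0.05, -0.06, 1], [0, 0, 0, -0.118, -0.05, -0.06, 1], [0, 0, 0, -0.118, -0.01, -0.06, 1], [0, 0, 0, -0.118, 0.03, -0.06, 1], [0, 0, 0, -0.118, 0.036, -0.06, 1], [0, 0, 0, -0.118, 0.036, -0.04, 1], [0, 0, 0, -0.118, 0.036, -0.04, 1]]

```text
t: 9.78
tool_pos: [0.6223, -0.2738, 0.2426]
ee_rot: [-179.8, -0.2, 102.0]
contact_force: [0.2, 0.7, -1.4]
finger_gap: -0.0
```

apply_moves:
  targets:
    - [[0, 0, 0, 0, 0, 0.03, 1], [0, 0, 0, 0, 0, 0.06, 1], [0, 0, 0, 0, 0, 0.09, 1], [0, 0, 0, 0, 0, 0.115, 1], [0, 0, 0, 0, 0, 0.124, 1], [0, 0, 0, 0, 0, 0.124, 1], [0, 0, 0, 0, 0, 0.124, 1]]

```text
t: 10.37
tool_pos: [0.6235, -0.2752, 0.1238]
ee_rot: [180.0, 0.0, 102.0]
contact_force: [1.3, 0.4, 0.6]
finger_gap: -0.0
```

```bash
python3 - <<'E'
from h import *
st();look()
E
```

```text
t 10.37 box mm [ 30.4 -63.  123.8] rot [180.   0. 102.] F [1.3 0.4 0.6] gap -0.0 J [-34.  31.  79.   0.  70. -46.]
scene bar 263 [[9.842, 21.705, 27.551], [27.504, 55.738, 82.779], [0.108, 0.2, 0.206]]
scene plate 517 [[0.168, 37.899, 57.36], [-91.21, -50.934, -29.021], [0.082, 0.087, 0.091]]
scene rib 70 [[-3.506, 2.99, 36.946], [-53.252, -40.642, -28.862], [0.101, 0.109, 0.114]]
side bar 218 [[1.978, 14.246, 22.48], [24.957, 54.071, 80.122], [0.113, 0.2, 0.206]]
side plate 590 [[-54.466, 23.917, 56.289], [-91.104, -67.792, -29.843], [0.081, 0.087, 0.09]]
side rib 242 [[-5.991, -1.541, 36.598], [-90.519, -67.545, -32.316], [0.101, 0.11, 0.116]]
```

View pics/last_side.png

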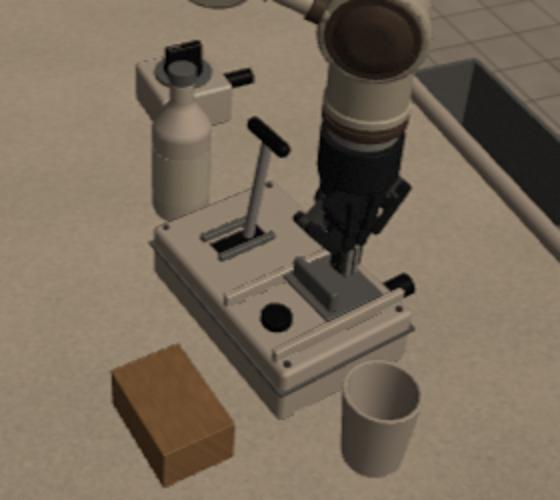

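The lever stands home at (270,137), and the fingers at (350,258) are behind the rib. I push the shutter shut.

apply_moves:
  targets:
    - [[0, 0, 0, 0, -0.01, 0, 1], [0, 0, 0, 0, -0.017, 0, 1], [0, 0, 0, 0, -0.024, 0, 1], [0, 0, 0, 0, -0.031, 0, 1], [0, 0, 0, 0, -0.038, 0, 1], [0, 0, 0, 0, -0.045, 0, 1], [0, 0, 0, 0, -0.052, 0, 1], [0, 0, 0, 0, -0.059, 0, 1], [0, 0, 0, 0, -0.065, 0, 1], [0, 0, 0, 0, -0.071, 0, 1], [0, 0, 0, 0, -0.074, 0, 1], [0, 0, 0, 0, -0.074, 0, 1]]

```text
t: 11.47
tool_pos: [0.5501, -0.2903, 0.1222]
ee_rot: [-179.9, -0.0, 102.0]
contact_force: [-0.2, 0.2, 0.3]
finger_gap: 0.004
```

apply_moves:
  targets:
    - [[0, 0, 0, 0, -0.001, 0, 1], [0, 0, 0, 0, -0.002, 0, 1], [0, 0, 0, 0, -0.002, 0, 1]]

```text
t: 11.72
tool_pos: [0.5489, -0.2904, 0.1222]
ee_rot: [-180.0, -0.0, 102.0]
contact_force: [0.5, 0.2, 0.5]
finger_gap: 0.0
```

apply_moves:
  targets:
    - [[0, 0, 0, 0, -0.001, 0, 1], [0, 0, 0, 0, -0.001, 0, 1]]

```text
t: 11.88
tool_pos: [0.548, -0.2906, 0.1222]
ee_rot: [-180.0, -0.0, 102.0]
contact_force: [0.9, 0.5, 0.3]
finger_gap: -0.001
```

```bash
python3 - <<'E'
from h import *
st();look()
E
```

```text
t 11.88 box mm [-46.6 -62.5 122.2] rot [-180.   -0.  102.] F [0.9 0.5 0.3] gap -0.001 J [-39.  23.  90.   0.  67. -51.]
scene bar 264 [[10.818, 21.457, 27.404], [27.51, 56.136, 82.912], [0.11, 0.2, 0.206]]
scene plate 568 [[-59.783, -29.486, -6.252], [-90.684, -57.092, -29.006], [0.083, 0.087, 0.091]]
scene rib 97 [[-68.281, -60.236, -32.997], [-89.071, -46.929, -28.778], [0.101, 0.109, 0.115]]
side bar 11 [[-0.74, 12.304, 15.812], [53.519, 78.372, 82.634], [0.103, 0.199, 0.203]]
side plate 494 [[-75.222, -38.523, -6.688], [-91.157, -71.608, -30.219], [0.084, 0.087, 0.09]]
side rib 255 [[-68.842, -64.1, -39.462], [-90.152, -68.404, -33.31], [0.101, 0.11, 0.116]]
```

No end-stop force yet, so I creep on.

apply_moves:
  targets:
    - [[0, 0, 0, 0, -0.001, 0, 1], [0, 0, 0, 0, -0.001, 0, 1]]

```text
t: 12.15
tool_pos: [0.547, -0.291, 0.1225]
ee_rot: [-180.0, -0.0, 102.0]
contact_force: [1.2, 1.4, -0.5]
finger_gap: -0.002
```

apply_moves:
  targets:
    - [[0, 0, 0, 0, -0.001, 0, 1], [0, 0, 0, 0, -0.001, 0, 1]]

```text
t: 12.32
tool_pos: [0.546, -0.2912, 0.1225]
ee_rot: [-180.0, -0.0, 102.0]
contact_force: [1.3, 0.9, -0.7]
finger_gap: -0.001
```

apply_moves:
  targets:
    - [[0, 0, 0, 0, -0.001, 0, 1], [0, 0, 0, 0, -0.001, 0, 1]]

```text
t: 12.48
tool_pos: [0.5454, -0.2914, 0.1227]
ee_rot: [180.0, 0.0, 102.0]
contact_force: [1.4, 0.0, -0.7]
finger_gap: -0.002
```

apply_moves:
  targets:
    - [[0, 0, 0, 0, -0.001, 0, 1], [0, 0, 0, 0, -0.001, 0, 1]]

```text
t: 12.65
tool_pos: [0.5451, -0.2915, 0.1228]
ee_rot: [179.9, 0.0, 102.0]
contact_force: [6.0, 0.9, -1.9]
finger_gap: 0.003
```

apply_moves:
  targets:
    - [[0, 0, 0, 0, -0.001, 0, 1], [0, 0, 0, 0, -0.001, 0, 1]]

```text
t: 12.82
tool_pos: [0.5449, -0.2915, 0.123]
ee_rot: [179.8, 0.1, 102.0]
contact_force: [7.2, 2.5, -2.0]
finger_gap: -0.001
```

```bash
python3 - <<'E'
from h import *
st();look()
E
```

```text
t 12.82 box mm [-49.9 -62.8 123. ] rot [1.798e+02 1.000e-01 1.020e+02] F [ 7.2  2.5 -2. ] gap -0.001 J [-39.  22.  91.   0.  67. -51.]
scene bar 266 [[11.025, 21.505, 27.345], [27.54, 55.92, 83.04], [0.11, 0.201, 0.206]]
scene plate 576 [[-62.94, -32.672, -8.447], [-91.06, -57.913, -29.293], [0.083, 0.086, 0.09]]
scene rib 96 [[-71.118, -62.725, -36.198], [-89.08, -46.09, -29.577], [0.101, 0.109, 0.115]]
side plate 499 [[-78.111, -39.699, -8.597], [-91.208, -72.547, -31.084], [0.084, 0.087, 0.091]]
side rib 243 [[-71.509, -66.635, -43.718], [-90.206, -68.226, -31.216], [0.101, 0.11, 0.115]]
```

The end stop is reached: the force rose to 7 N and the plate spans -78 to -8 mm, as it should when shut. I back off and rise away.

apply_moves:
  targets:
    - [[0, 0, 0, 0, 0.006, 0, 1], [0, 0, 0, 0, 0.012, 0, 1], [0, 0, 0, 0, 0.012, -0.03, 1], [0, 0, 0, 0, 0.012, -0.07, 1], [0, 0, 0, 0, 0.012, -0.11, 1], [0, 0, 0, 0, 0.012, -0.15, 1], [0, 0, 0, -0.03, -0.03, -0.17, 1], [0, 0, 0, -0.04, -0.07, -0.17, 1], [0, 0, 0, -0.04, -0.11, -0.17, 1], [0, 0, 0, -0.04, -0.15, -0.17, 1], [0, 0, 0, -0.04, -0.15, -0.17, 1], [0, 0, 0, -0.04, -0.15, -0.17, 1]]

```text
t: 13.92
tool_pos: [0.4027, -0.3631, 0.2928]
ee_rot: [-179.9, 0.0, 101.8]
contact_force: [0.7, -0.3, -0.9]
finger_gap: 0.004
```

```bash
python3 - <<'E'
from h import *
st();look()
E
```

```text
t 13.92 box mm [-203.7 -103.5  292.8] rot [-179.9    0.   101.8] F [ 0.7 -0.3 -0.9] gap 0.004 J [-55.   3.  94.  -0.  83. -67.]
scene bar 279 [[10.897, 21.717, 26.982], [27.662, 55.322, 82.96], [0.106, 0.2, 0.206]]
scene plate 646 [[-63.08, -35.06, -8.695], [-90.8, -60.235, -29.007], [0.083, 0.087, 0.091]]
scene rib 164 [[-70.814, -63.086, -59.557], [-87.778, -59.474, -30.083], [0.1, 0.109, 0.113]]
side bar 215 [[2.082, 13.933, 21.481], [23.263, 53.988, 80.25], [0.11, 0.201, 0.207]]
side plate 680 [[-77.548, -35.108, -9.032], [-90.954, -63.592, -29.577], [0.084, 0.087, 0.09]]
side rib 199 [[-71.775, -68.375, -61.456], [-90.579, -63.446, -32.55], [0.1, 0.109, 0.113]]
```

View pics/last_side.png

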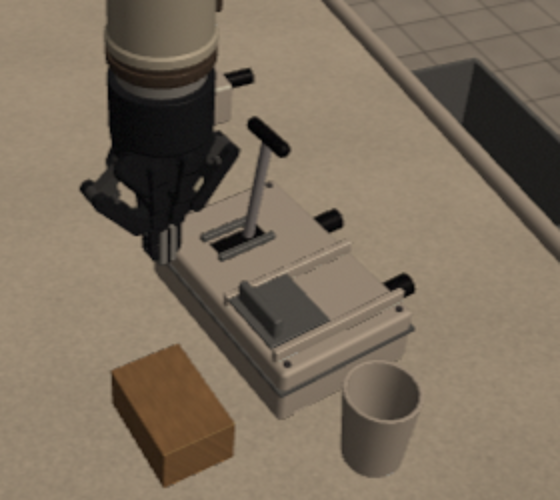

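The lever is upright at (270,137), the shutter is shut at (283,308), and the carton and cup have not moved. The gripper is clear, so I hand in.

```bash
python3 -c "
from bench import bot
print(bot.sign_off())"
```

```text
the job is handed in; nothing more can be done
None
```

The safety switch test is done and handed in at about 14 s of the 64 s allowed. I slid the shutter open about 66 mm and pressed the button, and the lever dropped. I then lifted the lever past dead centre so it fell home, and pushed the shutter shut against its front stop.

- **Lever:** the final views put the bar at about x = 19 mm, which is home. It stayed there through the shutter move and after the arm left.
- **Shutter:** the plate spans about -78 to -9 mm, against -78 to -8 mm nominal for shut. The push ended with about 7 N at the stop.
- **Other objects:** the carton and cup look unmoved in the last picture, and nothing was near the bottle or the isolator knob. The arm hid both in that last picture; they were last seen in place in the one before it.
- **Forces:** the highest reading I saw was about 8 N, well below the limits.

No check failed. The rib read about 3 mm off its predicted position at the start, so I shut the shutter by feel of the end stop rather than by the camera estimate.

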